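# Put the sharpening stones away

## Robot

A 7-joint arm with a two-finger parallel gripper is mounted at the origin on the work surface. World frame = base frame: x ahead of the robot, y to its left, z up, the work surface at z = 0. Lengths are in m, angles in rad, forces in N, time in s.
With the tool pointing down it reaches from about 0.4 to 0.85 m from the base axis. Payload 6.9 kg.
Tool frame: the origin (TCP) lies midway between the tips of the shut fingers; the grasp point (between the pads) lies behind it (ctrl.pinch_z is the z of the grasp point in the tool frame, in m); z points along the fingers, y is the line along which they close (so a half turn about z gives the same grasp; the last joint's range is limited). The gripper opens to 85 mm and grips with 20 to 120 N. Pads are 22 mm wide; open, the fingers measure 114 mm over their backs; the gripper's body (76 mm by 85 mm) begins 54 mm behind the grasp point. The pads swing forward as they close: fully open they stand 13 mm farther back than shut.
Start: joints at [-1.153, 0.507, -0.238, 1.5, 0.126, 1.149, -0.155], TCP at [0.192, 0.595, 0.231] pointing down, gripper open.
Joint ranges: [-3.08, 3.08], [-0.24, 2.05], [-1.43, 1.35], [0, 2.5], [-1.52, 4.66], [0.17, 1.96], [-2.89, 2.89]. Speed limits (rad/s): [2.39, 2.39, 3.14, 3.14, 3.14, 3.14, 3.14].

## Interface

Orientations are given as a unit quaternion [w, x, y, z].
In Python, from station import ctrl, get_state, vision, ticket, models gives the robot as it stands. Calls block until the motion is done:
- ctrl.movep(position, orientation): joint-space move of the TCP to a pose.
- ctrl.movel(position, frame=None, max_speed=0.15): straight line of the TCP; frame=None keeps the orientation; max_speed is the mean speed in m/s.
- ctrl.set_joints(angles): joint-space move.
- ctrl.ungrasp() and ctrl.close_gripper(force=None): open the fingers fully, or close them until they stop; force is the grip in N (None keeps the last).
- ctrl.pause(seconds).
- ctrl.ik(position, orientation): joint angles nearest the present ones, or None.
- get_state(): the state.
- vision.grab_frame(name): name is "scene" or "top" or "wrist"; returns (picture, depth): 420x560x3 uint8, blue, green, red; 420x560 float32, m along the optical axis (not along the pixel's ray), 0 where there is no reading.
- vision.camera_info(name): a dict with "mtx" (3x3 intrinsics, pixels), "R" (3x3) and "t" (3): a world point X has camera coordinates R X + t; the wrist camera has in their place "hand_eye" (4x4, takes a point from camera to tool coordinates, whose origin is the TCP and whose axes are the flange's). Camera axes: x right, y down, z forward; pixel columns grow to the right and rows downward; lengths in m; the calibration is good to about 2 mm. A picture is of the moment at which its call begins: read the wrist's pose just before it. camera_info takes no time and is no camera call.
A pose or a line that the arm cannot do raises ctrl.Unreachable and nothing moves.
- ticket.close_job(): hands the job in; it is judged then, once.
Trained networks look in the newest picture that a camera, given by its name, has taken for a name from the list of things; names that differ only in an ending like _2 or _b are one class to them, and where a whole thing is asked for, a point or a joint stands for the part that bears it (a point fixed in the world has none). Each returns a list of dicts, best first, with "p" (0 to 1); they miss things now and then, are a little off and sometimes report something else, mostly with a low value. They report only what shows in the picture. A call takes as long as a camera call. They do not tell look-alikes from the thing itself.
- models.recognise(camera, target): "point" ([column, row] in pixels, amid what is visible of it).
- models.masks_of(camera, target): "mask" (420x560 bool, what is visible of it) and "point" ([column, row] in pixels, amid what is visible of it).
The state is a dict: "time": time; "qpos": joint angles; "qd": joint speeds; "tau": joint torques, N m; "tcp_pos": TCP position; "eef_rot": TCP orientation; "contact_force": force on the tool from outside, world axes, zero at the start; "wrist_torque": the same for the moment, N m; "width": finger opening in m; "gripper_force": force on a finger pad.
Only numpy, scipy, OpenCV 4.12 (cv2) and the standard library are available. Lean on these libraries where they do the work, as an engineer would, in place of code of your own. Each camera call takes 0.05 s, during which the arm holds its last target. There are 200 camera calls.

## Task

First take the loose lid off the white tub and lay it knob up on the counter, clear of the tub; then slide the jaw of the sharpening-stone holder well open and lift the big stone out. Lay the big stone and every small stone that is lying about flat on the bottom of the tub, none on top of another, and only when all are in put the lid back on so that it is fully seated, and slide the empty jaw fully shut. Leave the bowl, bottle and jar alone.

Things in the scene. Friction and masses are not known exactly. Their poses are not given: they have to be found in the camera images.
- tub: White open-topped rectangular tub, fixed to the counter. Outside 230 (x) x 210 (y) x 60 (z) mm, walls and bottom 5 mm, so 220 x 200 mm inside. Origin: centre of its underside, on the counter; z up, x along its longer side.
- lid: Loose white lid, 0.26 kg: plate 236 (x) x 216 (y) x 6 mm, a 6 mm deep locating rim beneath (4 mm play each side in the tub), a grey bar knob at the centre of the top, 50 (x) x 16 (y) x 32 mm high. Origin: centre, at the rim's lower edge; plate top at z 12, knob top at z 44 mm. Seated, its origin is 54 mm above the tub's and its x along the tub's x; lying on the counter it is at height 0.
- holder: Sharpening-stone holder, fixed, about 206 mm long (its y) and 60 mm wide (x): rubber feet, steel bed 36 mm wide with its top 30 mm above the counter, a fixed steel stop at the -y end (inner face at y = -60 mm, top at 48 mm), a sliding jaw towards +y. Origin: on the counter, below the middle of the big stone's place.
- jaw (a joint): Position of the sliding jaw along the holder's +y, m: 0 fully shut (no stone in), about 0.05 closed on the big stone, 0.09 fully open (end stop). It stays where left; friction about 4 N. A 10 mm lip reaches over the stone's end, so the stone lifts straight out only beyond 0.062; well open is 0.07 or more. Jaw 46 mm wide (x), lip top 62 mm above the counter.
- big_stone: Large sharpening stone, plain brown-grey block 120 (its x) x 46 (y) x 24 (z) mm, 0.3 kg; origin at its centre. At the start it lies on the holder's bed between stop and jaw, its x along the holder's y, centre 42 mm above the counter.
- jaw_grip (a point): Point to grip on the jaw's upright steel handle: 30 mm (holder x) x 14 mm (holder y), rising from 61 to 96 mm above the counter; this point is on its centreline, 87 mm above the counter, and moves with the jaw. Below the handle are the jaw block (26 mm along holder y, centred under the handle) and its lip, whose tip is 23 mm towards -y of this point.
- stone0: Small sharpening stone, same plain material, 75 (its x) x 34 (y) x 18 (z) mm, 0.1 kg, origin at its centre; lies flat on the counter on the robot's side of the holder. One to three such stones are present; absent ones read None from the start.
- stone1: Small sharpening stone, same plain material, 75 (its x) x 34 (y) x 18 (z) mm, 0.1 kg, origin at its centre; lies flat on the counter on the robot's side of the holder. One to three such stones are present; absent ones read None from the start.
- stone2: Small sharpening stone, same plain material, 75 (its x) x 34 (y) x 18 (z) mm, 0.1 kg, origin at its centre; lies flat on the counter on the robot's side of the holder. One to three such stones are present; absent ones read None from the start.
- bowl: Bystander: white bowl 130 mm wide, 60 mm high, beyond the work; origin at its underside. Leave alone.
- bottle: Bystander: amber bottle 60 mm wide, 170 mm high, beyond the work; origin at its underside. Leave alone.
- jar: Bystander: jar 56 mm wide, 80 mm high, beyond the work; origin at its underside. Leave alone.
Mind the look-alikes: they are no part of the job. There is more than one size of the holder; the one meant has the size given above.

How it is judged:
By the outcome, as a careful person would: the job done as asked, in the order asked, and still so for the second after the job is handed in, with the robot touching nothing.
Of stone0, stone1, stone2 only 1 to 3 are there at a start; the rules pass over those that are not, and their reading is None.
At some moment in a run one of stone0, stone1, stone2 may be knocked a few centimetres aside while the robot is not near it.
Once in a run the grip may slacken for a moment while it holds something.
It also fails if it takes over 210 s, if anything falls off the work surface, if the arm or the gripper's body presses on something with over 40 N, if the wrist force passes 120 N, or if a joint passes its speed limit or range.

## Working session

There is one attempt and no reset: what is moved stays moved. The work goes in short steps, each a Python script; the robot and the scene stay as the last script left them, time stands still between calls to the robot, and variables do not carry over. Pictures are saved under pics/ and viewed, at most 14 in all, crops included, and the job is handed in when it is done.

```bash
ls; mkdir -p pics
python3 - <<'E'
from station import ctrl, get_state, vision, models
import cv2, numpy as np
s=get_state(); print(s['time'],s['tcp_pos'],s['eef_rot'],s['width'],ctrl.pinch_z)
for c in ['scene','top']:
    im,d=vision.grab_frame(c); cv2.imwrite(f'pics/{c}0.png',im); np.save(f'pics/{c}0.npy',d)
    i=vision.camera_info(c); print(c,i)
    for t in ['tub','lid','holder','jaw','big_stone','stone0','bowl']:
        print(t,[(np.round(r['point']).tolist(),round(r['p'],2)) for r in models.recognise(c,t)])
print(vision.camera_info('wrist'))
E
```

```text
pics
0.0 [0.19221853 0.59417098 0.23043556] [-1.26185618e-04  1.55743379e-01  9.87797143e-01 -8.88060621e-04] 0.08546114950820144 -0.0187
scene {'mtx': array([[493.88491884,   0.        , 285.46427307],
       [  0.        , 493.88491884, 214.76996863],
       [  0.        ,   0.        ,   1.        ]]), 'R': array([[ 0.73892062,  0.67364513, -0.01409108],
       [ 0.38250734, -0.43660489, -0.81428761],
       [-0.55469312,  0.59630396, -0.58029056]]), 't': array([-0.44684771, -0.13829675,  1.91414414])}
tub [([214.0, 302.0], 0.57)]
lid [([206.0, 273.0], 0.88)]
holder [([343.0, 189.0], 0.91), ([320.0, 160.0], 0.86)]
jaw [([344.0, 181.0], 0.54), ([329.0, 157.0], 0.54)]
big_stone [([331.0, 186.0], 0.9), ([341.0, 175.0], 0.3)]
stone0 [([286.0, 197.0], 0.61), ([291.0, 276.0], 0.18)]
bowl [([330.0, 248.0], 0.74), ([330.0, 188.0], 0.7)]
top {'mtx': array([[405.20062643,   0.        , 280.80851169],
       [  0.        , 405.20062643, 210.44632545],
       [  0.        ,   0.        ,   1.        ]]), 'R': array([[-0.01940376, -0.99981079,  0.00136991],
       [-0.99120215,  0.01905723, -0
[... 167 characters left out ...]
)]
holder [([166.0, 227.0], 0.74), ([131.0, 281.0], 0.56)]
jaw [([161.0, 227.0], 0.76)]
big_stone [([189.0, 229.0], 0.8)]
stone0 [([222.0, 267.0], 0.76)]
bowl [([282.0, 152.0], 0.91)]
{'mtx': array([[317.80322143,   0.        , 279.03037817],
       [  0.        , 317.80322143, 206.31075324],
       [  0.        ,   0.        ,   1.        ]]), 'hand_eye': array([[ 9.44033150e-04, -9.44637383e-01, -3.28114803e-01,
         8.47198420e-02],
       [ 9.99999352e-01,  1.10051456e-03, -2.91223224e-04,
         4.24053778e-04],
       [ 6.36195460e-04, -3.28114315e-01,  9.44637810e-01,
        -1.43516956e-01],
       [ 0.00000000e+00,  0.00000000e+00,  0.00000000e+00,
         1.00000000e+00]])}
```

View pics/scene0.png

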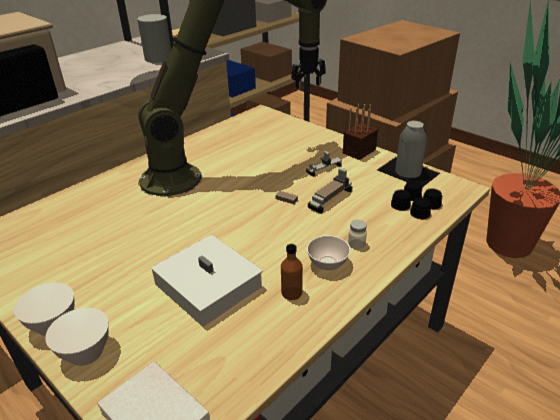

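View pics/top0.png

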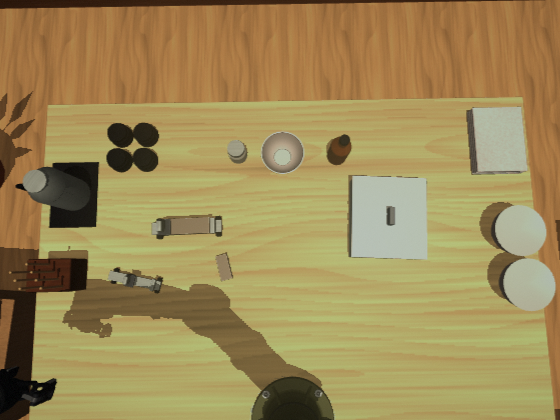

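The pictures show the lidded tub (top 388,217), the large holder with stone (187,226; jaw apparently on the left at 157,227), a small look-alike holder (136,280), and one small stone (224,266). Now measuring by depth.

```bash
cat > h.py <<'E'
from station import ctrl, get_state, vision, models, ticket
import cv2, numpy as np
from scipy.spatial.transform import Rotation as Rot
def Rq(q): return Rot.from_quat(np.roll(q,-1)).as_matrix()
def cam(name):
    """frame + world point map"""
    s=get_state(); im,d=vision.grab_frame(name); i=vision.camera_info(name); K=i['mtx']
    v,u=np.mgrid[:420,:560]; P=np.stack([(u-K[0,2])*d/K[0,0],(v-K[1,2])*d/K[1,1],d],-1)
    if name=='wrist':
        H=i['hand_eye']; W=P@H[:3,:3].T+H[:3,3]; W=W@Rq(s['eef_rot']).T+s['tcp_pos']
    else: W=(P-i['t'])@i['R']
    W[d==0]=np.nan
    return im,W
def rect(W,mask,zlo,zhi):
    """min-area rectangle of mask points in a height band: centre, long, short, yaw of long side (mod pi), median z"""
    p=W[mask&(W[...,2]>zlo)&(W[...,2]<zhi)]
    if len(p)<8: return None
    (c,sz,a)=cv2.minAreaRect(p[:,:2].astype(np.float32)*1000)
    if sz[0]<sz[1]: sz=sz[::-1]; a+=90
    a=(a+90)%180-90
    return np.round([c[0]/1000,c[1]/1000,sz[0]/1000,sz[1]/1000,np.radians(a),np.median(p[:,2])],4),len(p)
def down(phi):
    """tool down with closing line (tool y) at world yaw phi; picks the half turn with best ik"""
    z=[0,0,-1]; y=[np.cos(phi),np.sin(phi),0]; x=np.cross(y,z)
    return np.roll(Rot.from_matrix(np.array([x,y,z]).T).as_quat(),1)
def quat(pos,phi):
    q0=np.array(get_state()['qpos']); best=None
    for k in (0,1,-1):
        o=down(phi+k*np.pi); j=ctrl.ik(pos,o)
        if j is not None:
            c=np.abs(np.array(j)-q0).max()
            if best is None or c<best[0]-1e-3: best=(c,o)
    return best[1]
def st(tag=''):
    s=get_state(); print(tag,'t%.1f'%s['time'],np.round(s['tcp_pos'],4),'w%.4f'%s['width'],'gf%.1f'%s['gripper_force'] if np.isscalar(s['gripper_force']) else s['gripper_force'],'F',np.round(s['contact_force'],1))
E
python3 - <<'E'
from h import *
im,W=cam('top')
for t,lo,hi in [('lid',.055,.08),('lid',.085,.12),('holder',.01,.12),('jaw',.055,.07),('jaw',.075,.11),('big_stone',.045,.06),('stone0',.012,.03)]:
    for r in models.masks_of('top',t)[:3]:
        print(t,lo,round(r['p'],2),np.round(r['point']),rect(W,r['mask'],lo,hi))
# anything above table
z=W[...,2]; m=((z>.008)&(z<.3)&(W[...,0]>.2)&(W[...,0]<.95)&(abs(W[...,1])<.7)).astype(np.uint8)
n,l,s,c=cv2.connectedComponentsWithStats(m)
for k in range(1,n):
    if s[k,4]>15: print(s[k],rect(W,l==k,.008,.3), round(float(z[l==k].max()),3))
print('table',np.nanmedian(z[300:330,330:420]))
E
```

```text
lid 0.055 0.56 [387. 217.] (array([ 0.5664, -0.2858,  0.2362,  0.2176, -0.0624,  0.0655]), 5969)
lid 0.085 0.56 [387. 217.] (array([ 0.5661, -0.2854,  0.0484,  0.016 , -0.0588,  0.0969]), 123)
holder 0.01 0.89 [133. 282.] (array([0.3993, 0.4552, 0.1557, 0.0437, 1.3334, 0.0239]), 594)
holder 0.01 0.6 [167. 229.] (array([ 0.5518,  0.302 ,  0.2024,  0.0577, -1.5415,  0.0483]), 501)
jaw 0.055 0.54 [161. 230.] (array([0.5507, 0.3613, 0.0447, 0.0357, 0.029 , 0.0617]), 133)
jaw 0.055 0.39 [390. 218.] (array([ 0.5664, -0.2858,  0.2363,  0.2176, -0.0624,  0.0654]), 5866)
jaw 0.075 0.54 [161. 230.] (array([5.493e-01, 3.647e-01, 2.840e-02, 1.310e-02, 1.000e-04, 9.400e-02]), 74)
jaw 0.075 0.39 [390. 218.] (array([ 0.589 , -0.2741,  0.0996,  0.0365,  0.4619,  0.0965]), 142)
big_stone 0.045 0.79 [190. 227.] (array([ 0.5539,  0.2884,  0.1131,  0.0452, -1.548 ,  0.054 ]), 578)
stone0 0.012 0.74 [223. 269.] (array([0.4327, 0.1959, 0.0745, 0.0338, 0.2452, 0.0182]), 290)
[ 467  107   57   67 3330] (array([ 0.7989, -0.6297,  0.2007,  0.1406, -0.0011,  0.0406]), 3330) 0.049
[107 123  51  24 912] (array([
[... 684 characters left out ...]
 0.5202, -0.6375,  0.1414,  0.1243, -0.0133,  0.0789]), 2000) 0.091
[ 152  216   70   23 1167] (array([ 0.552 ,  0.302 ,  0.2024,  0.0581, -1.5415,  0.0535]), 1167) 0.1
[215 254  17  27 306] (array([0.4327, 0.1957, 0.0745, 0.0345, 0.2282, 0.0181]), 306) 0.024
[  10  258   77   34 1855] (array([0.4216, 0.6498, 0.102 , 0.0896, 1.5473, 0.0998]), 1855) 0.203
[ 498  258   49   53 1956] (array([ 3.700e-01, -6.419e-01,  1.420e-01,  1.161e-01, -1.000e-04,
        7.850e-02]), 1956) 0.091
[107 268  55  25 610] (array([0.4001, 0.4551, 0.1556, 0.0446, 1.3515, 0.0238]), 610) 0.075
[  0 366  19  10 101] (array([ 0.2113,  0.6416,  0.0203,  0.0146, -0.2632,  0.2668]), 101) 0.3
table -0.00047146281417885256
```

Only one small stone is present and its size is right. Tub, holder and handle positions all fit the given sizes. Lid first: I'll lay it at (0.53, -0.02) with the same yaw.

```bash
cat >> h.py <<'E'
LID=np.array([.5662,-.2856]); LY=-.0605; LP=np.array([.53,-.02])
def chk(pos,phi):
    return quat(pos,phi)
E
python3 - <<'E'
from h import *
q=quat([*LID,.22],LY+np.pi/2); print(ctrl.ik([*LID,.22],q))
ctrl.movep([*LID,.20],q); st()
ctrl.movel([*LID,.0715]); st('down')
ctrl.close_gripper(60); st('closed')
ctrl.movel([*LID,.13]); st('up')
ctrl.movel([*LP,.13],max_speed=.2); st('over')
ctrl.movel([*LP,.03]); ctrl.movel([*LP,.019],max_speed=.04); st('low')
ctrl.ungrasp(); ctrl.movel([*LP,.16]); st()
ctrl.movep([.42,.196,.25],quat([.42,.196,.25],.24+np.pi/2))
im,W=cam('top'); cv2.imwrite('pics/top1.png',im)
z=W[...,2]
for r in models.masks_of('top','lid')[:2]: print(r['p'],rect(W,r['mask'],.008,.018),rect(W,r['mask'],.03,.06))
v=(abs(W[...,0]-LID[0])<.16)&(abs(W[...,1]-LID[1])<.16)
print('tub rim',rect(W,v,.05,.07),'bottom',rect(W,v&(abs(W[...,0]-LID[0])<.13)&(abs(W[...,1]-LID[1])<.12),.003,.01))
im,W=cam('wrist'); cv2.imwrite('pics/w1.png',im)
for r in models.masks_of('wrist','stone0')[:2]: print(r['p'],r['point'],rect(W,r['mask'],.012,.03))
st()
E
```

```text
[-0.10205488  0.72042915  1.02899883  1.50099583 -0.63110894  1.27975145
 -0.63111495]
 t4.5 [ 0.5667 -0.2847  0.1998] w0.0854 gf0.0 F [-0.8 -0.2 -0.5]
down t5.5 [ 0.5665 -0.2862  0.0725] w0.0858 gf0.0 F [-0.3 -0.3 -0.3]
closed t6.2 [ 0.5664 -0.2862  0.072 ] w0.0152 gf59.6 F [-0.6 -1.   3.9]
up t6.7 [ 0.566  -0.2847  0.1291] w0.0151 gf59.1 F [-0.5  0.4 -3.9]
over t8.2 [ 0.5301 -0.0212  0.1302] w0.0152 gf59.1 F [-0.1 -0.  -2.4]
low t9.5 [ 0.5299 -0.0199  0.0189] w0.0149 gf59.1 F [-1.   0.6 -3.4]
 t11.2 [ 0.5295 -0.0197  0.1592] w0.0853 gf0.0 F [ 0.6  0.1 -0.5]
0.81 (array([ 0.5306, -0.0172,  0.236 ,  0.2159, -0.0594,  0.0119]), 5209) (array([ 0.5306, -0.0171,  0.0501,  0.015 , -0.0897,  0.0431]), 90)
0.46 (array([0.4332, 0.1953, 0.0739, 0.0322, 0.2296, 0.0165]), 77) None
tub rim (array([ 0.5647, -0.2872,  0.2306,  0.2122, -0.048 ,  0.0586]), 686) bottom (array([ 0.5659, -0.283 ,  0.262 ,  0.2355,  0.0245,  0.0052]), 3451)
0.63 [282.5, 161.0] (array([0.4327, 0.1928, 0.075 , 0.0336, 0.2562, 0.019 ]), 1769)
0.24 [136.7, 12.3] None
 t12.4 [0.4206 0.1948 0.2498] w0.0854 gf0.0 F [-0.6  0.5 -0.7]
```

Lid lies flat at (0.53,-0.02); tub is at about (0.565,-0.288), yaw -0.05. Next: open the jaw and look at the big stone from the wrist.

Run:
```python
from h import *
th=.029; ax=np.array([-np.sin(th),np.cos(th),0])
g=np.array([.5495,.3635,.069])
q=quat(g+[0,0,.12],th+np.pi/2)
ctrl.movep(g+[0,0,.12],q); ctrl.movel(g); st('at')
ctrl.close_gripper(50); st('closed')
ctrl.movel(g+.030*ax,max_speed=.05); st('slid')
ctrl.ungrasp(); ctrl.movel(g+.030*ax+[0,0,.1]); st()
p=np.array([.54,.290,.25]); ctrl.movep(p,quat(p,th))
im,W=cam('wrist'); cv2.imwrite('pics/w2.png',im)
for t,lo,hi in [('big_stone',.045,.06),('jaw',.055,.07),('jaw',.08,.11),('holder',.005,.12)]:
    for r in models.masks_of('wrist',t)[:2]: print(t,round(r['p'],2),np.round(r['point']),rect(W,r['mask'],lo,hi))
st()
```

```text
at t14.3 [0.5502 0.3634 0.0702] w0.0853 gf0.0 F [ 0.2 -0.2 -0. ]
closed t14.9 [0.5495 0.3635 0.0693] w0.0131 gf50.3 F [-0.5 -0.2  3. ]
slid t15.7 [0.5488 0.3934 0.0692] w0.0135 gf50.8 F [-1.4 -1.6  5. ]
 t17.2 [0.5481 0.3936 0.1681] w0.0856 gf0.0 F [-0.6  0.4 -1.3]
big_stone 0.77 [291. 174.] (array([ 0.5538,  0.29  ,  0.12  ,  0.0461, -1.5478,  0.055 ]), 4514)
jaw 0.67 [144.   6.] None
jaw 0.57 [293.  82.] (array([0.5499, 0.3884, 0.046 , 0.0354, 0.0278, 0.0624]), 1236)
jaw 0.67 [144.   6.] None
jaw 0.57 [293.  82.] (array([0.5497, 0.3932, 0.0297, 0.0135, 0.0272, 0.097 ]), 605)
holder 0.96 [141.  44.] (array([0.3905, 0.4214, 0.089 , 0.0447, 1.4081, 0.0241]), 2972)
holder 0.67 [463. 292.] (array([ 0.7725,  0.1532,  0.053 ,  0.0509, -0.002 ,  0.0655]), 3049)
 t18.7 [0.5399 0.2903 0.2495] w0.0856 gf0.0 F [-0.8  0.2  0.8]
```

View pics/w2.png

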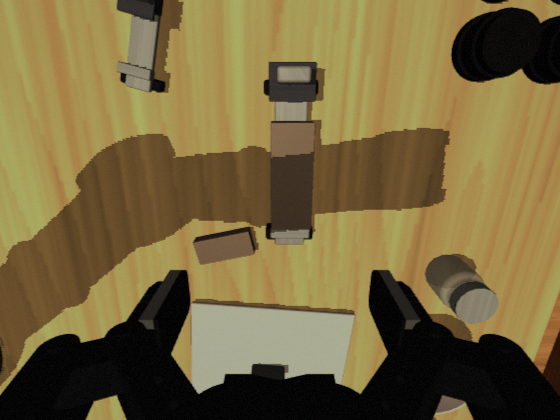

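The picture shows the jaw (293,82) parted from the big stone (292,175), so it is well open at about 0.08. Lifting the big stone out.

```bash
cat >> h.py <<'E'
TUB=np.array([.565,-.288]); TY=-.05
def intub(x,y): return TUB+np.array([[np.cos(TY),-np.sin(TY)],[np.sin(TY),np.cos(TY)]])@[x,y]
E
python3 - <<'E'
from h import *
p=np.array([.5538,.290,.028]); phi=.025
ctrl.movel(p+[0,0,.1],max_speed=.2); ctrl.movel(p); st('at')
ctrl.close_gripper(90); st('closed')
ctrl.movel(p+[0,0,.012],max_speed=.05);st('up1')
ctrl.movel(p+[0,0,.082]); st('up')
b=intub(-.045,0)
ctrl.movel([*b,.115],down(0) if 0 else None,max_speed=.2); st('over')
E
```

```text
at t20.3 [0.5546 0.2901 0.0291] w0.0850 gf0.0 F [-0.1 -0.1  1.1]
closed t20.8 [0.5542 0.2902 0.0291] w0.0447 gf93.7 F [-1.2 -0.4  6.3]
up1 t21.2 [0.5538 0.2901 0.0402] w0.0445 gf92.3 F [ 0.   0.5 -3.6]
up t21.8 [0.5532 0.2901 0.1093] w0.0444 gf92.2 F [ 0.2  1.2 -2.9]
over t24.8 [ 0.5203 -0.285   0.1149] w0.0442 gf92.2 F [ 0.6  0.3 -3.2]
```

Run:
```python
from h import *
b=intub(-.045,0)
ctrl.movep([*b,.115],quat([*b,.115],TY)); st()
ctrl.movel([*b,.02],max_speed=.12); st('low'); ctrl.movel([*b,.0065],max_speed=.03); st('at')
ctrl.ungrasp(); st('open'); ctrl.movel([*b,.14]); st()
p=np.array([.42,.193,.22]); ctrl.movep(p,quat(p,.25+np.pi/2))
im,W=cam('top'); cv2.imwrite('pics/t3.png',im)
v=(abs(W[...,0]-TUB[0])<.1)&(abs(W[...,1]-TUB[1])<.09)
print('in tub',rect(W,v,.018,.05)); 
for r in models.masks_of('top','lid')[:1]: print('lid',rect(W,r['mask'],.008,.018))
im,W=cam('wrist'); cv2.imwrite('pics/w3.png',im)
for r in models.masks_of('wrist','stone0')[:2]: print(round(r['p'],2),r['point'],rect(W,r['mask'],.012,.03))
```

```text
t25.1 [ 0.5202 -0.2854  0.1149] w0.0443 gf92.2 F [-0.   0.  -3.5]
low t26.0 [ 0.5204 -0.2862  0.0207] w0.0445 gf92.2 F [ 0.3  0.3 -3.1]
at t26.6 [ 0.52   -0.2858  0.0064] w0.0443 gf92.2 F [ 0.5  0.2 -3.3]
open t27.1 [ 0.5202 -0.2858  0.0067] w0.0856 gf0.0 F [ 0.3 -0.   0.1]
 t28.1 [ 0.5197 -0.2853  0.1392] w0.0854 gf0.0 F [-0.5  0.7  0.5]
in tub (array([ 0.5199, -0.282 ,  0.1196,  0.0461,  1.5175,  0.0283]), 650)
0.85 [262.5, 212.4] (array([0.4692, 0.1858, 0.0754, 0.0339, 0.2471, 0.0188]), 1812)
```

View pics/t3.png

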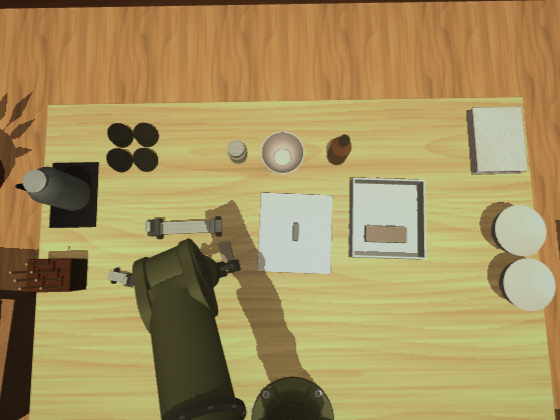

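Big stone lies flat in the tub (385,234). The small stone has been knocked to (0.469,0.186); picking it there.

Run:
```python
from h import *
p=np.array([.4692,.1858,.003]); phi=.247+np.pi/2
ctrl.movep(p+[0,0,.1],quat(p+[0,0,.1],phi)); ctrl.movel(p+[0,0,.02]); ctrl.movel(p,max_speed=.05); st('at')
ctrl.close_gripper(70); st('closed')
ctrl.movel(p+[0,0,.095]); st('up')
b=intub(.05,0)
ctrl.movel([*b,.10],max_speed=.2); st('over')
ctrl.movep([*b,.10],quat([*b,.10],TY+np.pi/2)); st('turned')
im,W=cam('wrist'); cv2.imwrite('pics/w4.png',im)
for r in models.masks_of('wrist','stone0')[:3]: print(round(r['p'],2),r['point'],rect(W,r['mask'],.012,.15))
```

```text
at t31.9 [0.469  0.1857 0.0027] w0.0854 gf0.0 F [ 0.2 -0.6 -0.3]
closed t32.5 [0.4693 0.1858 0.0035] w0.0322 gf70.1 F [-1.4 -0.1  5.4]
up t33.3 [0.4687 0.1857 0.0974] w0.0325 gf69.5 F [-1.  -0.9 -1.1]
over t35.9 [ 0.6151 -0.2896  0.1001] w0.0320 gf69.5 F [-0.3  0.1 -2.1]
turned t36.2 [ 0.6151 -0.2899  0.1   ] w0.0321 gf69.5 F [-0.3  0.9 -0.6]
0.73 [279.9, 273.2] (array([ 0.615 , -0.289 ,  0.0761,  0.036 , -0.0409,  0.1152]), 10735)
0.63 [531.8, 146.3] (array([ 0.5628, -0.0973,  0.1619,  0.0668, -0.0508,  0.0129]), 11638)
```

Run:
```python
from h import *
b=intub(.05,0)
ctrl.movel([*b,.025]); ctrl.movel([*b,.0095],max_speed=.03); st('at')
ctrl.ungrasp(); ctrl.movel([*b,.12]); st('up')
p=np.array([*(TUB-[.05,0]),.33]); ctrl.movep(p,quat(p,TY+np.pi/2))
im,W=cam('wrist'); cv2.imwrite('pics/w5.png',im)
v=(abs(W[...,0]-TUB[0])<.14)&(abs(W[...,1]-TUB[1])<.13)
print('tub rim',rect(W,v,.052,.068))
v=(abs(W[...,0]-TUB[0])<.1)&(abs(W[...,1]-TUB[1])<.09)
print('stones',rect(W,v&(W[...,0]<.57),.018,.05),rect(W,v&(W[...,0]>.57),.015,.05))
p=np.array([*(LP-[.04,0]),.25]); ctrl.movep(p,quat(p,LY+np.pi/2))
im,W=cam('wrist')
for r in models.masks_of('wrist','lid')[:1]: print('lid',rect(W,r['mask'],.008,.018),rect(W,r['mask'],.03,.06))
st()
```

```text
at t37.7 [ 0.6149 -0.2905  0.0094] w0.0322 gf69.5 F [-0.3  0.4 -0.1]
up t39.1 [ 0.6144 -0.2901  0.1191] w0.0853 gf0.0 F [ 0.6  0.4 -0.3]
tub rim (array([ 0.5654, -0.2884,  0.231 ,  0.2104, -0.0501,  0.0606]), 3261)
stones (array([ 0.5197, -0.2853,  0.1199,  0.0458,  1.5213,  0.0299]), 2831) (array([ 0.6142, -0.2896,  0.0747,  0.0333, -0.0384,  0.0238]), 1042)
lid (array([ 0.5309, -0.0189,  0.2363,  0.2165, -0.0559,  0.0129]), 30116) (array([ 0.53  , -0.019 ,  0.0491,  0.0143, -0.0615,  0.0446]), 548)
 t41.3 [ 0.4906 -0.0218  0.2503] w0.0853 gf0.0 F [-0.3  0.1 -0.5]
```

View pics/w5.png

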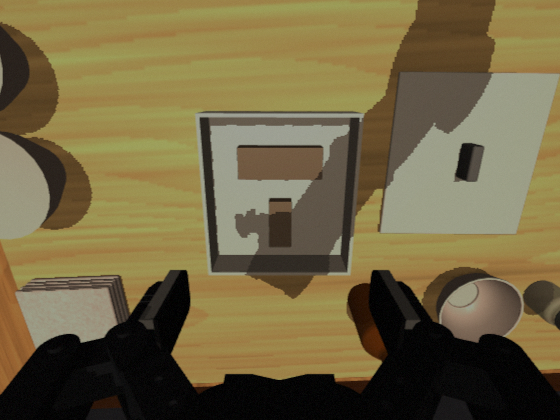

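Both stones lie flat and apart in the tub (280,163 and 280,222). Replacing the lid.

Run:
```python
from h import *
a=np.array([.5303,-.019]); c=np.array([.5653,-.2884])
ctrl.movel([*a,.10]); ctrl.movel([*a,.018]); st('at')
ctrl.close_gripper(80); st('closed')
ctrl.movel([*a,.125]); st('up')
ctrl.movel([*c,.125],max_speed=.2); st('over')
ctrl.movep([*c,.125],quat([*c,.125],LY+.006+np.pi/2))
im,W=cam('wrist')
v=(abs(W[...,0]-c[0])<.03)&(abs(W[...,1]-c[1])<.03)
print('knob',rect(W,v,.13,.17))
ctrl.movel([*c,.085]); st('near')
for z in (.080,.076,.0735,.072):
    ctrl.movel([*c,z],max_speed=.03); st('z')
```

```text
at t43.1 [ 0.5308 -0.0191  0.0187] w0.0858 gf0.0 F [0.5 0.9 0.5]
closed t43.8 [ 0.5305 -0.0192  0.0185] w0.0145 gf79.0 F [-0.4 -0.5  5.7]
up t44.7 [ 0.5296 -0.0188  0.1241] w0.0145 gf78.0 F [ 0.3  0.  -3.5]
over t46.2 [ 0.5656 -0.2867  0.1249] w0.0145 gf78.0 F [ 0.1  0.9 -3. ]
knob (array([ 0.5637, -0.2843,  0.0468,  0.0464,  0.5999,  0.1513]), 7136)
near t46.9 [ 0.5651 -0.2883  0.0849] w0.0144 gf78.0 F [-0.8  0.5 -3.3]
z t47.2 [ 0.5655 -0.2885  0.0805] w0.0146 gf78.0 F [ 0.6 -0.6 -3.1]
z t47.5 [ 0.5652 -0.2883  0.0758] w0.0148 gf78.0 F [-1.  -0.3 -3. ]
z t47.7 [ 0.5652 -0.2883  0.0733] w0.0145 gf78.0 F [ 0.5  0.1 -3.5]
z t48.0 [ 0.5655 -0.2885  0.0726] w0.0141 gf78.6 F [-2.3  0.8  2.8]
```

Run:
```python
from h import *
c=get_state()['tcp_pos'][:2]
ctrl.ungrasp(); ctrl.movel([*c,.16]); st('up')
p=np.array([.54,.37,.25]); ctrl.movep(p,quat(p,.027+np.pi/2))
im,W=cam('top'); cv2.imwrite('pics/t6.png',im)
for r in models.masks_of('top','lid')[:1]: 
    m=r['mask']; print('lid',rect(W,m,.05,.08),rect(W,m,.085,.11))
    for h in (W[...,0]<.50,W[...,0]>.63,W[...,1]<-.35,W[...,1]>-.22): print(np.nanmedian(W[m&h&(W[...,2]>.05)][:,2]))
th=.027; ax=np.array([-np.sin(th),np.cos(th),0]); g=np.array([.5495,.3934,.069])
ctrl.movel(g+[0,0,.08]); ctrl.movel(g); st('at')
ctrl.close_gripper(50); st('closed'); g=np.array([*get_state()['tcp_pos'][:2],.069]); y0=g[1]
ctrl.movel(g-.07*ax,max_speed=.06); st('slid')
for d in np.arange(.072,.094,.002):
    ctrl.movel(g-d*ax,max_speed=.03); s=get_state(); F=s['contact_force']
    print(round(d,3),np.round(s['tcp_pos'][:2],4),np.round(F,1))
    if F[1]>14: break
```

```text
up t49.4 [ 0.565  -0.2882  0.1592] w0.0854 gf0.0 F [0.2 0.4 0.1]
lid (array([ 0.5655, -0.2862,  0.2361,  0.2181, -0.0561,  0.0655]), 6007) (array([ 0.5659, -0.2852,  0.0483,  0.016 , -0.0559,  0.0965]), 121)
0.06542328833888267
0.0655413928403335
0.06522605880882368
0.06553821140517471
at t53.4 [0.5502 0.3937 0.0701] w0.0854 gf0.0 F [-1.4  0.3  1.1]
closed t54.0 [0.5496 0.3934 0.0694] w0.0128 gf50.2 F [-1.5 -0.4  3.9]
slid t55.4 [0.5514 0.3235 0.0693] w0.0129 gf50.8 F [-1.9  2.3  7.1]
0.072 [0.5514 0.3217] [-2.4  3.6  5.8]
0.074 [0.5515 0.3198] [-1.7  2.7  5.8]
0.076 [0.5516 0.3178] [-2.3  3.5  6.4]
0.078 [0.5516 0.3158] [-1.6  2.9  6.1]
0.08 [0.5517 0.3138] [-1.2  3.1  5.8]
0.082 [0.5517 0.3124] [-0.6  4.5  4.9]
0.084 [0.5517 0.3123] [-1.5  8.7  2.4]
0.086 [0.5517 0.3123] [-0.1 11.9  1.9]
0.088 [0.5517 0.3122] [-0.2 17.7 -0.4]
```

The lid is level at the same height as at first, and the jaw has hit its end stop after 81 mm. Releasing and doing a last check.

Run:
```python
from h import *
s=get_state()['tcp_pos']; ctrl.movel([s[0],s[1]+.0005,.069],max_speed=.02); st()
ctrl.ungrasp(); ctrl.movel([s[0],s[1],.2]); 
p=np.array([.50,.30,.28]); ctrl.movep(p,quat(p,.027)); st()
im,W=cam('wrist'); cv2.imwrite('pics/w7.png',im)
for r in models.masks_of('wrist','jaw')[:3]: print(np.round(r['point']),rect(W,r['mask'],.085,.11),rect(W,r['mask'],.055,.07))
p=np.array([.35,.35,.35]); ctrl.movep(p,quat(p,.027)); st()
im,W=cam('scene'); cv2.imwrite('pics/s7.png',im)
```

```text
t58.1 [0.5517 0.3124 0.0693] w0.0129 gf51.4 F [-2.3  1.4  6.6]
 t61.1 [0.5    0.2998 0.2793] w0.0855 gf0.0 F [ 0.6  1.  -0.5]
[236. 178.] (array([0.5504, 0.3119, 0.0294, 0.0129, 0.0269, 0.0969]), 393) (array([0.5509, 0.3074, 0.0461, 0.0357, 0.0223, 0.0623]), 797)
[349. 286.] None (array([0.4012, 0.4572, 0.0227, 0.0085, 0.1687, 0.0628]), 116)
 t61.9 [0.3503 0.3498 0.35  ] w0.0854 gf0.0 F [-0.2 -0.2  0.3]
```

View pics/w7.png

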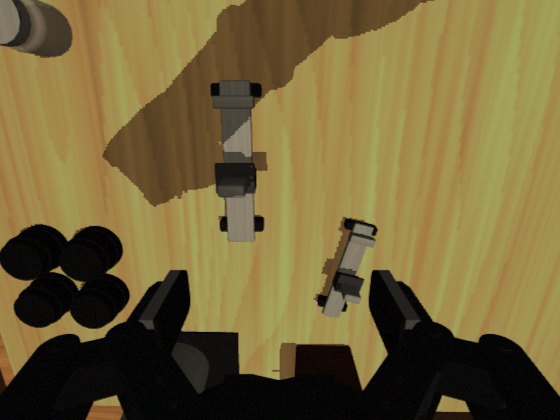

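View pics/s7.png

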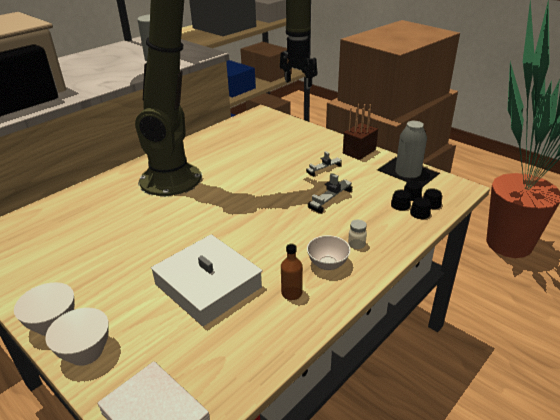

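The empty jaw stands at its shut stop: handle at (236,178), y 0.312, where 0.313 is expected. The lid is seated on the tub (207,275) and the bystanders haven't moved.

```bash
python3 -c "
from station import ticket; print(ticket.close_job())"
```

```text
the job is handed in; nothing more can be done
None
```

The job is done and handed in at about 62 s of robot time: the big stone and the only small stone present lie flat and apart in the tub, the lid is back on and level, the empty jaw is at its shut stop, and bowl, bottle and jar were not touched.

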